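# Nudge the seal seat and thrust disc into their recesses

### The arm

A 6-joint arm with a two-finger parallel gripper is mounted at the origin on the work surface; the furniture and walls round the work are solid. World frame = base frame: x ahead of the robot, y to its left, z up, the work surface at z = 0. Lengths are in mm, angles in degrees, forces in N, time in s.
With the tool pointing down it reaches from about 300 to 850 mm from the base axis. Payload 4.2 kg.
Tool frame: the origin (TCP) lies at the very end of the fingers, on their centre line; the grasp point (between the pads) lies 19 mm behind it; z points along the fingers, y is the line along which they close (so a half turn about z gives the same grasp; the last joint's range is limited). The gripper opens to 91 mm and grips with 3 to 60 N. Pads are 32 mm wide; open, the fingers measure 118 mm over their backs; the gripper's body (76 mm by 178 mm) begins 60 mm behind the grasp point.
Start: joints at [-78.094, 18.312, 89.639, -0, 72.044, -1.146], TCP at [129.857, -560.161, 213.976] pointing down, gripper open.
Joint ranges: [-177.97, 177.97], [-48.28, 115.42], [12.27, 149.76], [-77.06, 257.06], [2.81, 150.46], [-146.56, 146.56]. Speed limits (degrees/s): [147.25, 147.25, 180, 180, 180, 180].

### API

Orientations are given as [roll, pitch, yaw] about the fixed x, y, z axes, in that order (R = Rz(yaw) Ry(pitch) Rx(roll)).
In Python, from workcell import env gives the robot as it stands.
- The arm moves only by the shell command python3 -m pendant 'ROWS' [FORCE]. ROWS is a JSON object of lists of equal length, an entry for each row: "translation": the shift along the tool's x, y, z in mm, a list of three; "roll": the turn about the tool's z in rad; "hand": the closure in counts, from 0 (fully open) to 255 (shut). In form: {"translation": [[dx, dy, dz], ...], "roll": [roll, ...], "hand": [hand, ...]}. A call has exactly 8 rows; each row shifts and turns the commanded pose from where the row before left it, along the tool's axes as they then stand; what a row does not reach is not made up. A row lasts 1/12 s, in which the tool goes at most 41.7 mm and 7.16 degrees, less where a joint would pass 70% of its speed; a pose out of reach is approached as far as the arm can. A call with a gripper value outside its range is refused whole. The fingers move at their own pace and stop on an object; FORCE is the grip in N (left out, the last holds). Time passes only in rows, so rows that do not move let the fingers close, or fill a call up. It gives the time, the measured TCP pose, the force, the opening and the grip force at its end, in the units of the state.
- env.state(): the state, without advancing time (a new reading comes with each control period).
- env.grab_frame(name): name is "scene" or "top" or "wrist"; returns a dict with "frame" (420x560x3 uint8, red, green, blue), "z_map" (420x560 float32, mm along the optical axis (not along the pixel's ray), 0 where there is no reading), "fx", "fy", "cx", "cy" (pixels), "pose" (4x4, takes a point from camera to world coordinates). Camera axes: x right, y down, z forward; pixel columns grow to the right and rows downward; lengths in mm; the calibration is good to about 2 mm. A picture is of the moment at which its call begins.
- env.job_done(): hands the job in; it is judged then, once.
Trained networks look in a picture, given as the dict that the camera call returned (one of the last four; its "shot" number tells which), for a name from the list of things; names that differ only in an ending like _2 or _b are one class to them, and where a whole thing is asked for, a point or a joint stands for the part that bears it (a point fixed in the world has none). Each returns a list of dicts, best first, with "score" (0 to 1); they miss things now and then, are a little off and sometimes report something else, mostly with a low value. They report only what shows in the picture. A call takes as long as a camera call. They do not tell look-alikes from the thing itself.
- env.recognise(picture, label): "rect" ([centre column, centre row, width, height] in pixels, round what is visible of it).
- env.regions_of(picture, label): "pixels" (420x560 bool, what is visible of it) and "rect" ([centre column, centre row, width, height] in pixels, round what is visible of it).
The state is a dict: "time_s": time; "qpos": joint angles; "qvel": joint speeds; "effort": joint torques, N m; "ee_pos": TCP position; "ee_rot": TCP orientation; "force": force on the tool from outside, world axes, zero at the start; "torque": the same for the moment, N m; "gripper_width": finger opening in mm; "gripper_force": force on a finger pad.
Only numpy, scipy, OpenCV 4.12 (cv2) and the standard library are available. Lean on these libraries where they do the work, as an engineer would, in place of code of your own. Each camera call takes 0.05 s, during which the arm holds its last target. There are 200 camera calls.

### The job

Two round parts lie loose on the pump's end cover. With the fingertips, gently push each across the cover's top face until it drops into the recess of its own size, the seal seat into the wider one and the plain steel disc into the narrower one, and leave both lying flat on the bottom of their recesses. Do not pinch, lift or carry them, do not push them off the cover, and leave the nut on the cover and the tools around it where they are.

Things in the scene. Friction and masses are not known exactly. Their poses are not given: they have to be found in the camera images.
- cover: pump end cover: bare metal plate fixed on the bench, 170 (its x) x 220 (its y) x 20 mm high, with two flat-bottomed round recesses, each 8 mm deep, side by side along its far (+x) half; the near (-x) half of its top face is plain. Origin at the centre of its underside, z up
- wide_recess (a point): centre of the floor of the wider recess (68 mm across, floor 12 mm above the cover's underside and 8 mm below its top face, 1.5 mm chamfer at its rim); it lies at x +42, y +60 mm in the cover's frame
- narrow_recess (a point): centre of the floor of the narrower recess (54 mm across, also 8 mm deep, same chamfer); it lies at x +42, y -60 mm in the cover's frame
- seal_seat: mechanical seal seat, loose, round: white ring 62 mm across and 12 mm high with a narrower black ring (46 mm) on top, 20 mm high in all, about 0.11 kg, lying flat on the near half of the cover's top face, to the left or to the right. Origin at the centre of its underside; its z axis is the ring's axis
- thrust_disc: thrust disc, loose: plain steel disc 48 mm across, 10 mm thick with a round darker face 33 mm across on top, about 0.12 kg, lying flat on the near half of the cover's top face, on the other side from the seal seat. Origin at the centre of its underside; its z axis is the disc's axis
- cover_nut: hex nut, 24x27x13 mm, lying flat on the cover's top face between the two recesses, near the far edge; origin at the centre of its underside; bystander
- tape: yellow tape measure, 37x82x64 mm, on the bench to the left; origin at the centre of its underside; bystander
- driver: screwdriver with yellow handle, 170 mm long, on the bench near left; origin at the centre of its underside; bystander
- ratchet: socket ratchet with black grip, 257 mm long, on the bench to the left; origin at the centre of its underside; bystander
- scraper: scraper with green handle, 175 mm long, on the bench to the right of the cover; origin at the centre of its underside; bystander
Things that resemble listed ones, but are neither listed nor needed, are in the scene too. What is meant by the seal_seat is not turquoise, and is the smaller of those in its own colour.

How it is judged (in metres and radians):
At the end, for the whole second after the job is handed in: The seal seat lies in the wider recess and the thrust disc in the narrower one: each within 4 mm of the recess's centre, underside within 2 mm of its floor, tilted less than 0.06 rad, at rest (horizontal distance between seal_seat and wide_recess below 0.004 m and z of seal_seat in the frame of wide_recess between -0.002 and 0.002 m and angle between each of seal_seat, thrust_disc's own z axis and vertical below 0.06 rad and linear speed of each of seal_seat, thrust_disc below 0.02 m/s and horizontal distance between thrust_disc and narrow_recess below 0.004 m and z of thrust_disc in the frame of narrow_recess between -0.002 and 0.002 m); the robot touches nothing.
It fails at once if the seal seat or the thrust disc is lifted off the cover (underside more than 10 mm above the cover's top face) (z of any of seal_seat, thrust_disc in the frame of cover above 0.03 m).
It fails at once if the seal seat or the thrust disc is pushed off the cover (z of any of seal_seat, thrust_disc in the frame of cover below 0.004 m).
It fails at once if the seal seat or the thrust disc is stood on edge or turned over (angle between any of seal_seat, thrust_disc's own z axis and vertical above 0.7 rad).
It fails at once if the seal seat or the thrust disc is pinched or pressed hard (more than 20 N between it and the fingers) (contact force between the fingers and seal_seat above 20 N or contact force between the fingers and thrust_disc above 20 N).
It fails at once if the loose parts and tools around the work (nut, tape measure, screwdriver, ratchet, scraper) are moved by more than 15 mm (distance of any of cover_nut, tape, driver, ratchet, scraper from where it was at the start of the episode above 0.015 m).
It also fails if it takes over 64 s, if anything falls off the work surface, if the arm or the gripper's body presses on something with over 40 N, if the wrist force passes 120 N, or if a joint passes its speed limit or range.

## Working session

There is one attempt and no reset: what is moved stays moved. The work goes in short steps, Python scripts to look and compute and a shell command to move; the robot and the scene stay as the last step left them, time stands still between calls to the robot, and variables do not carry over. Pictures are saved under pics/ and viewed, at most 10 in all, crops included, and the job is handed in when it is done.

```bash
mkdir -p pics
cat > h.py <<'E'
import numpy as np, cv2
from workcell import env
def save(p,n): cv2.imwrite('pics/'+n,p['frame'][:,:,::-1])
def world(p,mask):
    v,u=np.nonzero(mask&(p['z_map']>0)); z=p['z_map'][v,u]
    c=np.c_[(u-p['cx'])/p['fx']*z,(v-p['cy'])/p['fy']*z,z,np.ones_like(z)]
    return (c@np.array(p['pose']).T)[:,:3]
def find(p,l):
    for r in env.regions_of(p,l):
        w=world(p,r['pixels'])
        if len(w): print(l,round(r['score'],2),np.round(r['rect']),'med',np.median(w,0).round(1),'min',np.percentile(w,1,axis=0).round(1),'max',np.percentile(w,99,axis=0).round(1))
E
python3 - <<'E'
from h import *
p=env.grab_frame('top'); save(p,'top.png')
for l in ['cover','seal_seat','thrust_disc','cover_nut']: find(p,l)
print(env.state())
E
```

```text
cover 0.67 [277. 172. 105.  89.] med [533.1  98.2  20.3] min [428.  -18.6   5.1] max [621.7 212.9  32. ]
cover 0.16 [272. 144.   4.   6.] med [593.1 118.2  32.8] min [574.9 111.4  22.9] max [594.7 123.   36.9]
seal_seat 0.94 [236. 246.  20.  29.] med [348.4 195.5  16.7] min [318.9 167.1   1.2] max [378.8 226.9  24.7]
seal_seat 0.79 [209. 299.  36.  40.] med [220.6 263.7  22.9] min [179.1 227.    2.6] max [259.4 306.9  31.8]
seal_seat 0.59 [258. 193.  23.  29.] med [465.5 138.1  34.3] min [435.2 109.   18.7] max [498.1 168.3  44.9]
thrust_disc 0.66 [302. 179.  13.  17.] med [499.1  38.9  30.7] min [477.9  17.6  26.1] max [521.2  60.3  36.2]
{'time_s': 0.25, 'qpos': array([-7.80931870e+01,  1.83313379e+01,  8.96668856e+01, -5.30520921e-04,
        7.20443615e+01, -1.14784704e+00]), 'qvel': array([-0.01171411, -0.17252551, -0.1140923 ,  0.10705503, -0.02663151,
        0.05323321]), 'effort': array([ 5.64477850e-04, -4.12082040e+01, -2.31834823e+01,  7.28119654e-02,
        4.28208907e-02, -1.03786331e-04]), 'ee_pos': array([ 129.81933095, -559.94984959,  213.59171629]), 'ee_rot': array([-1.79957413e+02, -3.48617959e-04,  1.30548237e+01]), 'force': array([-0.67670825,  0.79301146, -0.02502398]), 'torque': array([-0.00840153, -0.01104584,  0.02807927]), 'gripper_force': 0.0, 'gripper_width': 91.2354102291534}
```

View pics/top.png

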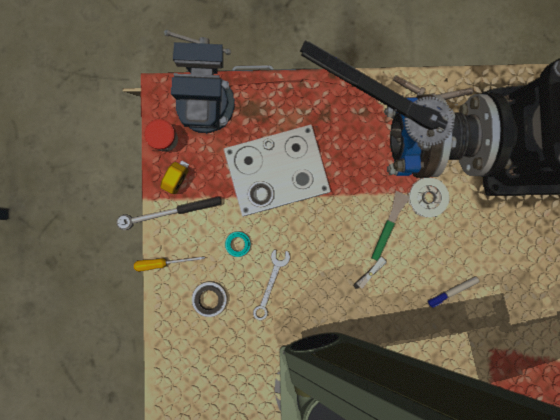

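The image shows the cover yawed about +20°, with the seal seat at pixel (260,193) and the disc at (302,179). Each lies on its own recess's side. The look-alike rings at (238,244) and (209,299) are off the cover. I'll move above the cover for a close look.

```bash
python3 -m pendant '{"translation":[[26,-31,-6],[26,-31,-6],[26,-31,-6],[26,-31,-6],[26,-31,-6],[26,-31,-6],[26,-31,-6],[26,-31,-6]],"roll":[0,0,0,0,0,0,0,0],"hand":[130,130,130,130,130,130,130,130]}' 10
python3 -m pendant '{"translation":[[26,-31,-6],[26,-31,-6],[26,-31,-6],[26,-31,-6],[26,-31,-6],[26,-31,-6],[26,-31,-6],[0,0,0]],"roll":[0,0,0,0,0,0,0,0],"hand":[130,130,130,130,130,130,130,130]}'
python3 - <<'E'
from h import *
p=env.grab_frame('wrist'); save(p,'w1.png')
for l in ['cover','seal_seat','thrust_disc','cover_nut']: find(p,l)
print(np.array(p['pose']).round(2))
E
```

```text
time_s: 0.92
ee_pos: [276.7, -269.7, 262.3]
ee_rot: [180.0, -0.0, 13.0]
force: [1.0, -0.4, -0.4]
gripper_width: 44.9
gripper_force: 0.0
time_s: 1.58
ee_pos: [407.7, -13.3, 304.9]
ee_rot: [-179.9, -0.3, 13.5]
force: [0.6, -0.2, 0.6]
gripper_width: 44.9
gripper_force: 0.0
cover 0.68 [202.  62. 207. 124.] med [516.7  90.4  19.9] min [425.6 -19.2  10.7] max [584.2 204.2  22.1]
seal_seat 0.86 [108. 173.  53.  54.] med [351.8 190.4  14.7] min [319.  164.5   2.4] max [377.4 223.7  21.9]
seal_seat 0.79 [ 42. 255.  68.  58.] med [226.1 258.5  18.7] min [182.6 224.1   1.7] max [259.  302.1  28.6]
seal_seat 0.71 [160.  90.  54.  55.] med [466.2 134.6  35.7] min [436.  106.5  20.5] max [494.3 166.5  41.6]
[[ 2.3000e-01 -9.3000e-01 -2.9000e-01  4.8883e+02]
 [-9.7000e-01 -2.2000e-01 -7.0000e-02  5.0100e+00]
 [-0.0000e+00  2.9000e-01 -9.6000e-01  4.7615e+02]
 [ 0.0000e+00  0.0000e+00  0.0000e+00  1.0000e+00]]
```

View pics/w1.png

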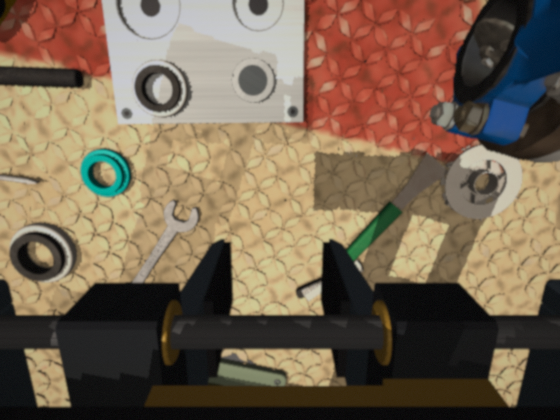

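The picture shows the seal seat at (160,90), the disc at (253,80) and the recesses cut off at the top edge. I'll move forward so the whole cover is in view, then measure.

```bash
python3 -m pendant '{"translation":[[18,-14,-3],[18,-14,-3],[18,-14,-3],[18,-14,-3],[18,-14,-3],[18,-14,-3],[0,0,0],[0,0,0]],"roll":[-0.05,-0.05,0,0,0,0,0,0],"hand":[130,130,130,130,130,130,130,130]}'
python3 - <<'E'
from h import *
p=env.grab_frame('wrist'); save(p,'w2.png')
for l in ['seal_seat','thrust_disc','cover_nut']: find(p,l)
W=world(p,np.ones((420,560),bool))
near=(W[:,0]>420)&(W[:,0]<640)&(W[:,1]>-30)&(W[:,1]<220)
top=W[near&(W[:,2]>17.5)&(W[:,2]<23)]
(c,s,a)=cv2.minAreaRect(top[:,:2].astype(np.float32)); print('cover',c,s,a,np.median(top[:,2]))
print(np.histogram(W[near][:,2],bins=np.arange(0,50,2)))
# raster height map
H=np.zeros((240,240),np.uint8); M=W[near]
f=M[(M[:,2]>9)&(M[:,2]<14.5)]
for q in f: H[int(q[0]-410),int(q[1]+25)]=255
H=cv2.morphologyEx(H,cv2.MORPH_CLOSE,np.ones((5,5))); H=cv2.morphologyEx(H,cv2.MORPH_OPEN,np.ones((7,7)))
for k in cv2.findContours(H,cv2.RETR_EXTERNAL,2)[0]:
    if cv2.contourArea(k)>300:
        (y,x),r=cv2.minEnclosingCircle(k); print('recess',x+410,y-25,r,cv2.contourArea(k))
cv2.imwrite('pics/H.png',H)
E
```

```text
time_s: 2.5
ee_pos: [482.9, 92.0, 321.5]
ee_rot: [180.0, 0.1, 18.7]
force: [-0.3, -0.4, -0.4]
gripper_width: 44.7
gripper_force: 0.0
seal_seat 0.93 [237. 166.  51.  47.] med [469.4 136.4  36.8] min [436.7 107.9  22.9] max [495.7 165.7  41.8]
seal_seat 0.86 [100. 286.  56.  32.] med [250.  279.   16.6] min [210.1 240.1   2.9] max [259.7 305.2  28.4]
seal_seat 0.86 [173. 230.  45.  47.] med [352.9 194.6  15.4] min [318.5 166.2   1.8] max [377.9 224.3  21.8]
thrust_disc 0.8 [323. 165.  41.  36.] med [500.1  36.5  30.5] min [477.6  13.9  25.8] max [522.   58.6  32.4]
cover_nut 0.49 [285.  74.  18.  28.] med [587.1 115.4  33. ] min [573.5 103.9  19.6] max [597.3 127.2  35.2]
cover (523.22021484375, 96.0382308959961) (170.46728515625, 220.4335174560547) 14.186620712280273 20.281070466417958
(array([ 3501,  2300,   532,     0,    23,  1494,  2456,   145,   143,
        6598, 10598,   479,    25,    44,   331,  1086,   540,    71,
          28,   303,   391,     6,     0,     0]), array([ 0,  2,  4,  6,  8, 10, 12, 14, 16, 18, 20, 22, 24, 26, 28, 30, 32,
       34, 36, 38, 40, 42, 44, 46, 48]))
recess 578.4628448486328 47.47747802734375 27.25492286682129 2179.0
recess 548.6515350341797 164.18157958984375 34.124027252197266 3482.0
```

View pics/w2.png

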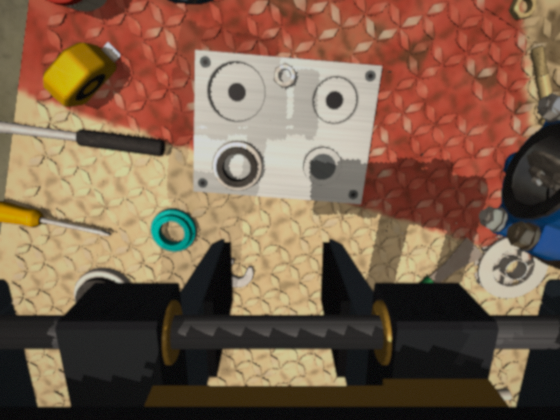

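```bash
python3 -m pendant '{"translation":[[-12,-11,10],[-13,-12,20],[-13,-12,30],[-13,-13,30],[0,0,35],[0,0,35],[0,0,30],[0,0,20]],"roll":[0,0,0,0,0,0,0,0],"hand":[154,154,154,154,154,154,154,154]}'
python3 -m pendant '{"translation":[[0,0,25],[0,0,25],[0,0,20],[0,0,10],[0,0,5],[0,0,2],[0,0,0],[0,0,0]],"roll":[0,0,0,0,0,0,0,0],"hand":[154,154,154,154,154,154,154,154]}'
python3 - <<'E'
from h import *
p=env.grab_frame('wrist'); save(p,'w3.png')
find(p,'seal_seat')
E
```

```text
time_s: 3.37
ee_pos: [416.9, 121.0, 109.6]
ee_rot: [-180.0, 0.2, 18.7]
force: [0.2, 0.2, 0.0]
gripper_width: 35.9
gripper_force: 0.0
time_s: 4.03
ee_pos: [419.7, 122.2, 25.7]
ee_rot: [180.0, -0.1, 18.8]
force: [0.1, 0.3, 0.2]
gripper_width: 36.4
gripper_force: 0.0
seal_seat 0.92 [102. 318.  79.  92.] med [368.1 211.2  12.1] min [329.6 191.1   2.9] max [379.  224.2  21. ]
seal_seat 0.65 [276. 174. 138. 136.] med [469.5 138.6  39.1] min [437.3 108.5  20.8] max [495.4 166.9  41.4]
```

View pics/w3.png

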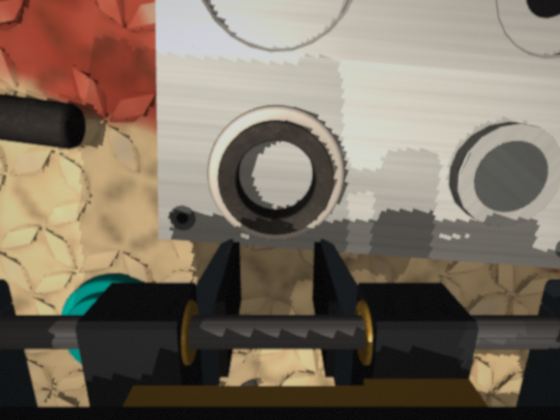

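The fingers are centred behind the seal seat, which shows at (276,174). Pushing now.

```bash
python3 -m pendant '{"translation":[[2,0,1],[3,0,0.5],[3,0,0],[3,0,0],[3,0,0],[3,0,0],[3,0,0],[3,0,0]],"roll":[0,0,0,0,0,0,0,0],"hand":[154,154,154,154,154,154,154,154]}'
python3 -m pendant '{"translation":[[4,0,0],[4,0,0],[4,0,0],[4,0,0],[4,0,0],[4,0,0],[3,0,0],[0,0,0]],"roll":[0,0,0,0,0,0,0,0],"hand":[154,154,154,154,154,154,154,154]}'
python3 - <<'E'
from h import *
p=env.grab_frame('wrist')
find(p,'seal_seat'); print(env.state()['ee_pos'])
E
```

```text
time_s: 4.8
ee_pos: [440.9, 129.7, 23.3]
ee_rot: [180.0, 0.0, 18.8]
force: [-1.1, -0.8, 0.2]
gripper_width: 36.2
gripper_force: 0.6
time_s: 5.47
ee_pos: [467.4, 138.6, 23.5]
ee_rot: [180.0, -0.1, 18.8]
force: [0.2, -0.3, 0.5]
gripper_width: 36.2
gripper_force: 0.1
seal_seat 0.94 [277. 194. 137. 129.] med [509.7 152.   39. ] min [476.9 121.7  25.6] max [535.2 179.6  41.5]
seal_seat 0.71 [ 79. 389.  16.  37.] med [351.2 221.2  12.9] min [337.4 213.3  10.1] max [360.5 225.7  21.2]
[466.74730457 138.45258126  23.4241157 ]
```

```bash
python3 -m pendant '{"translation":[[3,0.1,0],[4,0.1,0],[4,0.1,0],[4,0.1,0],[4,0.1,0],[4,0.1,0],[4,0.1,0],[3,0,0]],"roll":[0,0,0,0,0,0,0,0],"hand":[154,154,154,154,154,154,154,154]}'
python3 -m pendant '{"translation":[[2,0,0],[2,0,0],[2,0,0],[2,0,0],[2,0,0],[1,0,0],[0,0,0],[0,0,0]],"roll":[0,0,0,0,0,0,0,0],"hand":[154,154,154,154,154,154,154,154]}'
python3 - <<'E'
from h import *
p=env.grab_frame('wrist')
find(p,'seal_seat'); print(env.state()['ee_pos'])
E
```

```text
time_s: 6.23
ee_pos: [495.5, 147.5, 23.4]
ee_rot: [180.0, -0.0, 18.8]
force: [-1.0, -0.2, 0.6]
gripper_width: 36.5
gripper_force: 0.6
time_s: 6.9
ee_pos: [505.7, 150.9, 23.4]
ee_rot: [180.0, -0.0, 18.8]
force: [0.6, 0.5, 0.3]
gripper_width: 35.9
gripper_force: 0.0
seal_seat 0.87 [277. 192. 133. 127.] med [546.6 164.3  33.1] min [516.1 134.7  22.7] max [573.1 192.5  40.3]
[505.48175613 150.87318169  23.43687238]
```

```bash
python3 -m pendant '{"translation":[[1,0,0],[1,0,0],[1,0,0],[0.5,0,0],[0,0,0],[0,0,0],[0,0,0],[0,0,0]],"roll":[0,0,0,0,0,0,0,0],"hand":[154,154,154,154,154,154,154,154]}'
python3 - <<'E'
from h import *
p=env.grab_frame('wrist'); save(p,'w4.png')
find(p,'seal_seat'); print(env.state()['ee_pos'])
E
```

```text
time_s: 7.67
ee_pos: [508.8, 152.0, 23.5]
ee_rot: [180.0, -0.0, 18.8]
force: [-0.2, -1.2, -0.2]
gripper_width: 36.0
gripper_force: 0.1
seal_seat 0.62 [278. 192. 137. 128.] med [549.2 165.   32.6] min [518.4 134.9  21.1] max [576.  193.5  38.9]
[508.78986008 152.01406526  23.46191984]
```

View pics/w4.png

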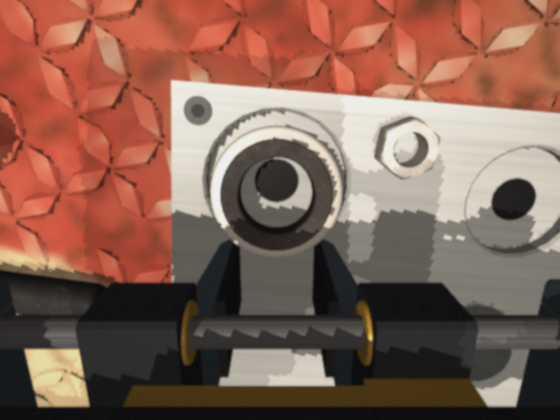

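The seal seat at (278,190) still rests its rear edge on the rim, with a gap showing at the front. A little more push is needed.

```bash
python3 -m pendant '{"translation":[[0.7,0,0],[0.7,0,0],[0.7,0,0],[0.7,0,0],[0,0,0],[0,0,0],[0,0,0],[0,0,0]],"roll":[0,0,0,0,0,0,0,0],"hand":[154,154,154,154,154,154,154,154]}'
python3 - <<'E'
from h import *
p=env.grab_frame('wrist'); save(p,'w5.png')
find(p,'seal_seat'); print(env.state()['ee_pos'])
E
```

```text
time_s: 8.43
ee_pos: [511.4, 152.9, 23.4]
ee_rot: [180.0, -0.0, 18.8]
force: [0.1, -0.2, 0.7]
gripper_width: 36.1
gripper_force: 0.3
seal_seat 0.65 [278. 193. 131. 125.] med [551.7 165.4  31. ] min [518.8 135.   18.1] max [577.  192.9  33.5]
[511.3750822  152.91064924  23.44700079]
```

```bash
python3 -m pendant '{"translation":[[-4,0,0],[-6,0,0],[-6,0,0],[0,0,-20],[0,0,-30],[0,0,-30],[0,0,-30],[0,0,-10]],"roll":[0,0,0,0,0,0.06,0.06,0.06],"hand":[154,154,154,154,154,154,154,176]}'
python3 -m pendant '{"translation":[[-10,18,0],[-12,24,0],[-12,24,0],[-12,24,0],[-11,21,0],[0,0,0],[0,0,0],[0,0,0]],"roll":[0,0,0,0,0,0,0,0],"hand":[176,176,176,176,176,176,176,176]}'
python3 - <<'E'
from h import *
p=env.grab_frame('wrist'); save(p,'w6.png')
find(p,'seal_seat'); find(p,'thrust_disc'); print(env.state()['ee_pos'])
E
```

```text
time_s: 9.2
ee_pos: [497.8, 148.1, 147.7]
ee_rot: [-180.0, -0.4, 8.3]
force: [0.4, 1.1, 1.0]
gripper_width: 31.7
gripper_force: 0.0
time_s: 9.87
ee_pos: [456.2, 29.9, 143.5]
ee_rot: [-180.0, -0.0, 8.4]
force: [-0.2, -0.6, -0.2]
gripper_width: 28.2
gripper_force: 0.0
seal_seat 0.78 [ 41. 384.  26.  46.] med [233.8 230.   12.4] min [208.7 223.5   2.2] max [254.8 245.9  17.8]
seal_seat 0.77 [ 78. 284.  73.  65.] med [354.3 191.8  13.9] min [324.8 164.3   1.2] max [378.4 226.   21.6]
seal_seat 0.68 [189. 113. 327. 221.] med [524.   94.8  20. ] min [427.8 -18.   11.1] max [601.8 212.5  21.8]
seal_seat 0.55 [114.  58.  91.  92.] med [548.6 158.7  29.2] min [518.2 133.   16.4] max [576.  191.6  33.5]
thrust_disc 0.72 [275. 148.  67.  64.] med [500.5  36.3  30.3] min [477.6  14.   26.7] max [522.   58.3  31.9]
[456.44557622  30.35904027 143.37070794]
```

View pics/w6.png

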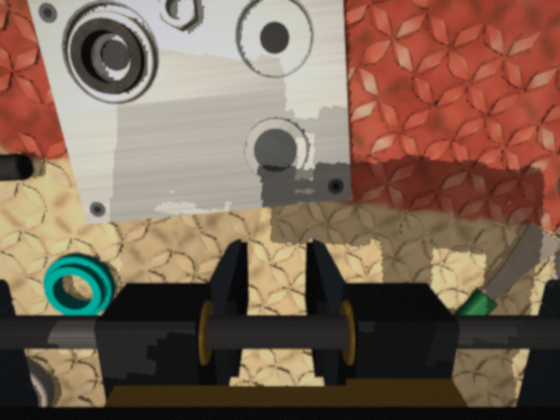

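The seal seat at (112,55) now sits flat in the wide recess. The disc is at (276,148), straight ahead of the fingers, so I'll lower and push.

```bash
python3 -m pendant '{"translation":[[0,0,25],[0,0,30],[0,0,30],[0,0,20],[0,0,10],[0,0,5],[0,0,0],[0,0,0]],"roll":[0,0,0,0,0,0,0,0],"hand":[176,176,176,176,176,176,176,176]}'
python3 -m pendant '{"translation":[[2,0,0],[3,0,0],[3,0,0],[3,0,0],[3,0,0],[3,0,0],[3,0,0],[3,0,0]],"roll":[0,0,0,0,0,0,0,0],"hand":[176,176,176,176,176,176,176,176]}'
python3 -m pendant '{"translation":[[4,0,0],[4,0,0],[4,0,0],[4,0,0],[4,0,0],[4,0,0],[3,0,0],[0,0,0]],"roll":[0,0,0,0,0,0,0,0],"hand":[176,176,176,176,176,176,176,176]}'
python3 - <<'E'
from h import *
p=env.grab_frame('wrist')
find(p,'thrust_disc'); print(env.state()['ee_pos'])
E
```

```text
time_s: 10.68
ee_pos: [456.8, 30.0, 23.7]
ee_rot: [180.0, -0.0, 8.5]
force: [0.0, 0.4, -0.0]
gripper_width: 28.0
gripper_force: 0.0
time_s: 11.35
ee_pos: [478.9, 32.9, 23.4]
ee_rot: [180.0, 0.0, 8.5]
force: [-3.1, 0.1, 1.1]
gripper_width: 28.1
gripper_force: 1.2
time_s: 12.02
ee_pos: [506.8, 37.0, 23.5]
ee_rot: [180.0, -0.1, 8.5]
force: [-0.7, 0.5, 0.3]
gripper_width: 28.8
gripper_force: 0.3
thrust_disc 0.93 [278. 203. 106. 105.] med [542.5  41.3  30.3] min [519.1  19.   22.1] max [564.1  63.3  31.8]
[506.33118495  36.98760054  23.43602167]
```

```bash
python3 -m pendant '{"translation":[[3,-0.1,0],[4,-0.1,0],[4,-0.1,0],[4,-0.1,0],[4,-0.1,0],[4,-0.1,0],[4,-0.1,0],[3,0,0]],"roll":[0,0,0,0,0,0,0,0],"hand":[176,176,176,176,176,176,176,176]}'
python3 -m pendant '{"translation":[[2,0,0],[1.5,0,0],[1,0,0],[1,0,0],[0.7,0,0],[0,0,0],[0,0,0],[0,0,0]],"roll":[0,0,0,0,0,0,0,0],"hand":[176,176,176,176,176,176,176,176]}'
python3 - <<'E'
from h import *
p=env.grab_frame('wrist'); save(p,'w7.png')
find(p,'thrust_disc'); print(env.state()['ee_pos'])
E
```

```text
time_s: 12.78
ee_pos: [535.6, 42.1, 23.5]
ee_rot: [180.0, 0.0, 8.5]
force: [-1.5, 0.1, 1.4]
gripper_width: 28.3
gripper_force: 0.8
time_s: 13.45
ee_pos: [541.4, 42.9, 23.4]
ee_rot: [180.0, -0.0, 8.5]
force: [-0.3, -0.1, -1.0]
gripper_width: 28.2
gripper_force: 0.1
thrust_disc 0.75 [275. 203. 102. 101.] med [576.6  47.3  26.6] min [554.   25.   19.6] max [597.9  69.5  31.1]
[541.36475847  42.91702708  23.46659636]
```

View pics/w7.png

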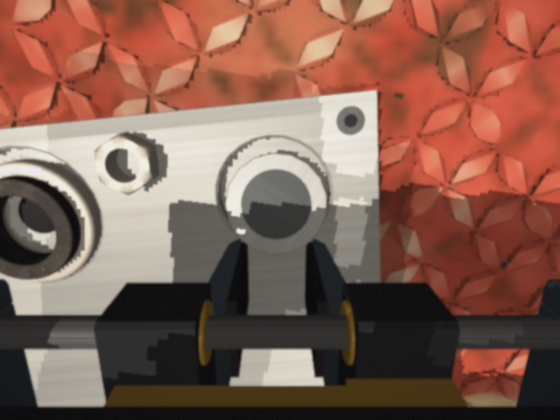

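The disc at (275,203) is tilted with its rear edge on the rim. I'll push it the last few millimetres.

```bash
python3 -m pendant '{"translation":[[0.8,0,0],[0.8,0,0],[0.8,0,0],[0.6,0,0],[0,0,0],[0,0,0],[0,0,0],[0,0,0]],"roll":[0,0,0,0,0,0,0,0],"hand":[176,176,176,176,176,176,176,176]}'
python3 - <<'E'
from h import *
p=env.grab_frame('wrist')
find(p,'thrust_disc'); print(env.state()['ee_pos'])
E
```

```text
time_s: 14.22
ee_pos: [544.3, 43.4, 23.5]
ee_rot: [180.0, -0.0, 8.5]
force: [0.7, -0.1, -0.0]
gripper_width: 27.9
gripper_force: 0.0
thrust_disc 0.92 [277. 202. 104. 102.] med [578.8  47.4  22.3] min [555.3  24.9  14.8] max [600.5  69.2  23.8]
[544.30806726  43.37042214  23.45843691]
```

The disc has dropped, with its top at z 22.3 as expected. I'll back off, rise and check both parts.

```bash
python3 -m pendant '{"translation":[[-3,0,0],[-6,0,0],[-8,0,0],[-8,0,-20],[-10,-10,-30],[-15,-15,-30],[-15,-15,-30],[-15,-10,-30]],"roll":[0,0,0,0,0,0,0,0],"hand":[176,176,176,176,176,176,176,176]}'
python3 -m pendant '{"translation":[[0,0,-10],[0,0,0],[0,0,0],[0,0,0],[0,0,0],[0,0,0],[0,0,0],[0,0,0]],"roll":[0,0,0,0,0,0,0,0],"hand":[176,176,176,176,176,176,176,176]}'
python3 - <<'E'
from h import *
p=env.grab_frame('wrist'); save(p,'w8.png')
find(p,'seal_seat'); find(p,'thrust_disc'); find(p,'cover_nut')
W=world(p,np.ones((420,560),bool))
for n,c,r0,r1,z in (('seal',(549.2,164.5),16.5,22,32),('disc',(578.6,48.1),0,22,22)):
    d=np.hypot(W[:,0]-c[0],W[:,1]-c[1]); m=(d>r0)&(d<r1)&(abs(W[:,2]-z)<5); A=np.c_[W[m][:,:2]-c,np.ones(m.sum())]
    print(n,m.sum(),np.linalg.lstsq(A,W[m][:,2],rcond=None)[0].round(3))
E
```

```text
time_s: 14.98
ee_pos: [455.7, 81.5, 164.4]
ee_rot: [-180.0, 0.1, 8.5]
force: [0.5, 0.8, -0.3]
gripper_width: 28.4
gripper_force: 0.0
time_s: 15.65
ee_pos: [457.7, 80.9, 172.7]
ee_rot: [180.0, 0.1, 8.5]
force: [0.2, 0.1, -0.3]
gripper_width: 27.9
gripper_force: 0.0
seal_seat 0.85 [147. 272.  64.  46.] med [366.1 194.8  12.9] min [340.5 164.8   3.1] max [378.5 223.7  21.7]
seal_seat 0.63 [ 69. 380.  74.  62.] med [231.2 267.5  21. ] min [193.1 126.4   2.6] max [476.2 304.7 274.7]
seal_seat 0.61 [192.  72.  75.  76.] med [548.2 161.6  30.6] min [518.3 133.6  18.9] max [576.  192.1  33.7]
thrust_disc 0.92 [338.  54.  63.  66.] med [577.2  47.5  22.3] min [554.5  25.   14.5] max [599.3  69.7  24.2]
cover_nut 0.72 [254.  29.  29.  46.] med [585.4 116.4  32.8] min [572.6 104.3  22.9] max [596.9 127.9  34.8]
seal 1014 [ 9.0000e-03 -4.0000e-03  3.1944e+01]
disc 2565 [-4.0000e-03 -2.0000e-03  2.2386e+01]
```

View pics/w8.png

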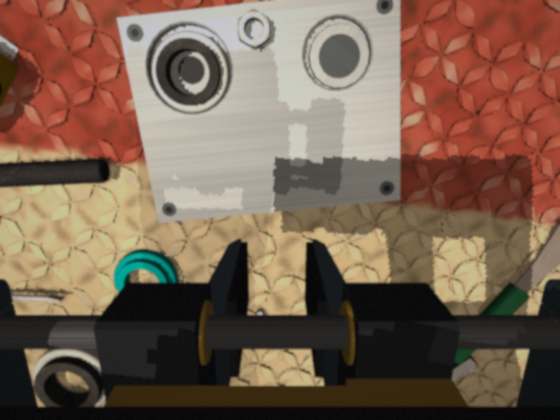

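Both parts lie flat in their recesses, the seal seat at (190,68) and the disc at (339,54). The fitted tilts are under 0.01 rad, the heights are right, and the nut is where it was.

```bash
python3 -c "from workcell import env; print(env.job_done())"
```

```text
the job is handed in; nothing more can be done
None
```

The seal seat is in the wide recess and the thrust disc in the narrow one, both flat on the floor in the last camera check with the nut unmoved; the job is handed in, but no verdict came back.

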